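Stop the mini washer and hold its drain dial open at the third click

TASK

On the small tabletop washer, turn the round timer knob back (anticlockwise) all the way to its zero stop. Then turn the spring-return drain dial, the one with the long pointed wing, clockwise past its first two clicks to the third click (the long mark), not beyond, and hold it there: finish while still holding the dial at the third click with the fingers, with the timer still at zero. Leave the cup, bottle, jar and tray undisturbed.

Things in the scene. Friction and masses are not known exactly. Their poses are not given: they have to be found in the camera images.
- washer: White tabletop mini washer, fixed, 360 (x) x 420 x 150 mm high, flat top. Origin: centre of its underside; +x points away from the robot. On top, on the robot's side, two rotary controls (axes 115 mm from the centre towards -x, 75 mm left and right; which is which varies), and a flat round lid beyond (radius 92 mm, 8 mm high, centred at x +60 mm).
- timer_unit: Timer's fixed white bezel, radius 60 mm, 3 mm high, on the washer's top. Origin on the knob's axis, level with the washer's top. Its +x axis is the zero direction (longer black mark on the bezel); six short marks follow clockwise, 0.25 rad apart.
- timer_knob (a joint): Angle of the timer knob in rad: 0 at the zero stop, growing clockwise seen from above; range 0 to 1.7. It starts somewhere wound up (0.7 to 1.4) and stays where it is left (friction 0.03 N m).
- timer_grip (a point): Grip point on the timer knob's axis, 30 mm above the washer's top. Knob: round white skirt (radius 30 mm, top at 10 mm) with a bar across it, 50 mm long, 14 mm thick, up to 45 mm above the washer's top, centred on the axis. At angle q the bar lies along timer_unit's x axis turned clockwise by q; a black line on top marks the pointing end.
- drain_unit: Drain dial's fixed white bezel, radius 60 mm, 3 mm high, on the washer's top; it carries the dial. Origin on the dial's axis, level with the washer's top. Its +x axis is the rest direction (no mark); black marks on it for the clicks lie clockwise from it at 0.42 and 0.84 rad (short) and 1.26 rad (long).
- drain_dial (a joint): Angle of the drain dial in rad: 0 at rest, growing clockwise seen from above, end stop at 1.62. Clicks at 0.42, 0.84, 1.26. A spring turns it back to 0 when let go (0.07 N m at rest, 0.16 N m at the third click); the clicks add or take up to 0.04 N m, pulling weakly to the nearest click, and do not hold the dial.
- drain_grip (a point): Grip point on the drain dial's axis, 30 mm above the washer's top. Dial: white skirt (radius 20 mm, top at 10 mm) with a wing 14 mm thick from 38 mm behind the axis to 28 mm ahead, then a 6 mm thick nose to 41 mm; up to 45 mm above the washer's top. At angle q the nose points along drain_unit's x axis turned clockwise by q; a black line on top runs towards the nose.
- scoop_cup: White measuring cup, rim radius 30 mm, 55 mm high, loose on the far left corner of the washer's top; origin at its underside's centre. Leave alone.
- softener: White bottle, radius 38 mm, 210 mm high, standing on the counter to the left; origin at its underside's centre. Leave alone.
- stain_jar: White jar, radius 36 mm, 100 mm high, standing on the counter to the right; origin at its underside's centre. Leave alone.
- peg_tray: Grey open tray, 160 x 120 x 60 mm, on the counter to the left; origin at its underside's centre. Leave alone.

How it is judged (in metres and radians):
On the way, in this order (a step that is already met when the one before it is completed fails the run):
1. the timer knob is back at its zero stop, the drain dial still at rest (value of joint timer_knob below 0.08 rad and value of joint drain_dial below 0.2 rad), for 0.2 s.
2. the drain dial is held at its third click by the fingers (value of joint drain_dial between 1.09 and 1.43 rad and contact force between drain_unit and the fingers above 1 N), for 0.3 s.
At the end, for the whole second after the job is handed in: The fingers hold the drain dial at its third click (1.26 rad, within 0.17 rad) with at least 1 N of contact, and the timer knob stands at its zero stop (below 0.08 rad) (all of step 2 and value of joint timer_knob below 0.08 rad); the arm keeps its last pose, push and grip.
It fails at once if the drain dial is turned to its first click or beyond before the timer is back near zero (value of joint drain_dial above 0.4 rad and value of joint timer_knob above 0.15 rad).
It fails at once if the drain dial is turned well beyond the third click, to its end stop (value of joint drain_dial above 1.57 rad).
It fails at once if the cup, bottle, jar or tray is shifted more than 30 mm or tipped (distance of any of scoop_cup, softener, stain_jar, peg_tray from where it was at the start of the episode above 0.03 m or angle between any of scoop_cup, softener, stain_jar's own z axis and vertical above 0.5 rad).
It also fails if it takes over 45 s, if anything falls off the work surface, if the arm or the gripper's body presses on something with over 40 N, if the wrist force passes 120 N, or if a joint passes its speed limit or range.

ROBOT

A 6-joint arm with a two-finger parallel gripper is mounted at the origin on the work surface. World frame = base frame: x ahead of the robot, y to its left, z up, the work surface at z = 0. Lengths are in mm, angles in rad, forces in N, time in s.
With the tool pointing down it reaches from about 400 to 925 mm from the base axis. Payload 12.5 kg.
Tool frame: the origin (TCP) lies at the very end of the fingers, on their centre line; the grasp point (between the pads) lies 19 mm behind it; z points along the fingers, x is the direction in which the jaws open and shut, and the axes are right-handed (so a half turn about z gives the same grasp; the last joint's range is limited). The gripper opens to 95 mm and grips with 3 to 60 N. Pads are 20 mm wide; open, the fingers measure 119 mm over their backs; the gripper's body (75 mm by 180 mm) begins 59 mm behind the grasp point.
Start: joints at [1.176, 0.491, 1.559, -0, 1.092, -0.106], TCP at [177.984, 599.14, 214.661] pointing down, gripper open.
Joint ranges: [-3.1, 3.1], [-0.84, 2.19], [0.05, 2.79], [-1.13, 4.28], [0.06, 2.93], [-2.69, 2.69]. Speed limits (rad/s): [2.22, 2.22, 2.79, 3.14, 3.14, 3.14].

INTERFACE

Orientations are given as [roll, pitch, yaw] about the fixed x, y, z axes, in that order (R = Rz(yaw) Ry(pitch) Rx(roll)).
In Python, from cell import state, viewer, ticket, look_for, regions_of gives the robot as it stands.
- The arm moves only by the shell command python3 -m inch 'ROWS'. ROWS is JSON, a list of rows, each a list of 7 numbers: the turn, a rotation vector about the world's x, y, z in degrees, then the shift along the world's x, y, z in mm, then the opening, from -1 (shut) to 1 (fully open). In form: [[rx, ry, rz, tx, ty, tz, hand], ...]. A call has 1 to 10 rows; each row shifts and turns the commanded pose from where the row before left it; what a row does not reach is not made up. A row lasts 1/10 s, in which the tool goes at most 50 mm and 8.59 degrees, less where a joint would pass 70% of its speed; a pose out of reach is approached as far as the arm can. A call with a gripper value outside its range is refused whole. The fingers move at their own pace and stop on an object; the grip force is fixed at half the most. Time passes only in rows, so rows that do not move let the fingers close. It gives the time, the measured TCP pose, the force and the opening at its end, in the units of the state.
- state(): the state, without advancing time (a new reading comes with each control period).
- viewer.read_camera(name): name is "side" or "top" or "wrist"; returns a dict with "color" (480x640x3 uint8, red, green, blue), "depth" (480x640 float32, mm along the optical axis (not along the pixel's ray), 0 where there is no reading), "fx", "fy", "cx", "cy" (pixels), "position" and "orientation" of the camera in the world. Camera axes: x right, y down, z forward; pixel columns grow to the right and rows downward; lengths in mm; the calibration is good to about 2 mm. A picture is of the moment at which its call begins.
- ticket.job_done(): hands the job in, once; it reports no verdict.
Trained networks look in the newest picture that a camera, given by its name, has taken for a name from the list of things; names that differ only in an ending like _2 or _b are one class to them, and where a whole thing is asked for, a point or a joint stands for the part that bears it (a point fixed in the world has none). Each returns a list of dicts, best first, with "score" (0 to 1); they miss things now and then, are a little off and sometimes report something else, mostly with a low value. They report only what shows in the picture. A call takes as long as a camera call.
- look_for(name, camera): "box" ([left, top, right, bottom] as shares, 0 to 1, of the picture: columns of its width, rows of its height, round what is visible of it).
- regions_of(name, camera): "pixels" (480x640 bool, what is visible of it) and "box" ([left, top, right, bottom] as shares, 0 to 1, of the picture: columns of its width, rows of its height, round what is visible of it).
The state is a dict: "t": time; "joints": joint angles; "qvel": joint speeds; "tau": joint torques, N m; "eef_pos": TCP position; "tcp_rot": TCP orientation; "ft_force": force on the tool from outside, world axes, zero at the start; "moment": the same for the moment, N m; "opening": opening from 0.0 (shut) to 1.0 (fully open).
Only numpy, scipy, OpenCV 4.12 (cv2) and the standard library are available. Lean on these libraries where they do the work, as an engineer would, in place of code of your own. Each camera call takes 0.05 s, during which the arm holds its last target. There are 200 camera calls.

## Working session

There is one attempt and no reset: what is moved stays moved. The work goes in short steps, Python scripts to look and compute and a shell command to move; the robot and the scene stay as the last step left them, time stands still between calls to the robot, and variables do not carry over. Pictures are saved under pics/ and viewed, on a budget of 10 in all, crops included, one or two more only if the job needs it, and the job is handed in when it is done.

```bash
mkdir -p pics; cat > h.py <<'E'
import numpy as np,cv2
from scipy.spatial.transform import Rotation as R
from cell import state,viewer,ticket,look_for,regions_of
def cam(n):
    c=viewer.read_camera(n); o=np.array(c["orientation"])
    c["R"]=R.from_euler('xyz',o).as_matrix() if o.shape==(3,) else (o if o.shape==(3,3) else R.from_quat(o).as_matrix())
    d=c["depth"]; v,u=np.mgrid[:480,:640]
    P=np.stack([(u-c["cx"])/c["fx"]*d,(v-c["cy"])/c["fy"]*d,d],-1)
    c["P"]=P@c["R"].T+np.array(c["position"]); return c
E
python3 - <<'E'
from h import *
print(state())
for n in ["top","side"]:
    c=cam(n); print(n,c["position"],c["orientation"],c["fx"])
    cv2.imwrite(f"pics/{n}0.png",c["color"][:,:,::-1])
    for t in ["washer","timer_unit","timer_grip","drain_unit","drain_grip","scoop_cup","softener","stain_jar","peg_tray"]:
        for r in regions_of(t,n)[:1]:
            m=r["pixels"]&(c["depth"]>0); p=c["P"][m]
            print(t,round(r["score"],2),np.round(np.array(r["box"])*[640,480,640,480]),np.median(p,0).round(),p.min(0).round(),p.max(0).round())
E
```

```text
{'t': 0.0, 'joints': array([ 1.17639535e+00,  4.91531635e-01,  1.55945117e+00,  2.23192270e-05,
        1.09167980e+00, -1.05591698e-01]), 'qvel': array([-4.79080666e-04,  3.22028103e-04,  1.14837179e-03,  2.76590436e-04,
        1.81853826e-04,  2.33920756e-05]), 'tau': array([ 1.83301679e-03, -6.12640500e+01, -2.58182591e+01,  6.93172077e-02,
        4.81982832e-02, -1.46076968e-04]), 'eef_pos': array([177.88245461, 598.90207574, 214.07849892]), 'tcp_rot': array([-3.14146020e+00,  1.06191291e-03,  1.28197681e+00]), 'ft_force': array([ 0.42277298, -0.33250249, -0.47509441]), 'moment': array([-0.04547355,  0.00089144,  0.00051219]), 'opening': 1.0029845685908196}
top [ 456.44427716  -13.70914231 1650.86749778] [-3.08010139  0.01098212 -1.5992076 ] 609.6400173304677
washer 0.92 [202. 130. 407. 313.] [619.  24. 151.] [ 365. -227.   -8.] [858. 323. 177.]
timer_unit 0.62 [239. 231. 287. 282.] [515. 147. 154.] [456.  88. 142.] [574. 207. 202.]
timer_grip 0.8 [248. 245. 275. 268.] [515. 147. 162.] [488. 117. 151.] [545. 177. 202.]
drain_unit 0.89 [296. 251. 348. 297.] [467.   6. 153.] [407
[... 699 characters left out ...]
. 183. 313. 212.] [516. 134. 155.] [460.  83. 149.] [577. 221. 200.]
timer_grip 0.76 [284. 183. 310. 209.] [516. 136. 163.] [488. 114. 151.] [547. 221. 200.]
drain_unit 0.71 [257. 215. 306. 250.] [467.  -8. 155.] [412. -55. 150.] [524.  63. 201.]
drain_grip 0.62 [265. 220. 295. 239.] [467.  -2. 179.] [430. -17. 151.] [506.  73. 201.]
scoop_cup 0.88 [367. 170. 392. 194.] [758. 135. 188.] [729. 117.  -3.] [895. 472. 210.]
softener 0.66 [299. 114. 320. 173.] [600. 509. 103.] [ 566.  493. -731.] [ 858. 2377.  215.]
stain_jar 0.56 [298. 444. 340. 480.] [ 482. -542.  100.] [ 445. -569.    0.] [ 517. -481.  105.]
peg_tray 0.68 [203. 157. 252. 198.] [305. 507.  30.] [204. 402.  -3.] [390. 657.  65.]
```

```bash
python3 - <<'E'
from h import *
c=cam("top")
P=c["P"]
for nm,ctr in [("timer",(515,147)),("drain",(467,7))]:
    for z0,z1 in[(185,215)]:
        m=(np.hypot(P[...,0]-ctr[0],P[...,1]-ctr[1])<60)&(P[...,2]>z0)&(P[...,2]<z1)
        p=P[m][:,:2].astype(np.float32); r=cv2.minAreaRect(p); d=np.linalg.svd(p-p.mean(0))[2][0]
        print(nm,len(p),p.mean(0),r,np.degrees(np.arctan2(d[1],d[0])),np.median(P[m][:,2]))
a=c["color"][225:305,230:355,::-1]
cv2.imwrite("pics/a.png",cv2.resize(a,None,fx=6,fy=6,interpolation=cv2.INTER_CUBIC))
E
```

```text
timer 125 [516.0792  146.73715] ((516.1944580078125, 147.1007537841797), (13.840940475463867, 49.60795593261719), 16.376188278198242) -73.507095 194.7961352910479
drain 173 [463.88406   6.84643] ((467.6798400878906, 5.558521270751953), (13.86585521697998, 77.75347900390625), 70.69320678710938) 160.64989 194.01110163362227
```

View pics/a.png

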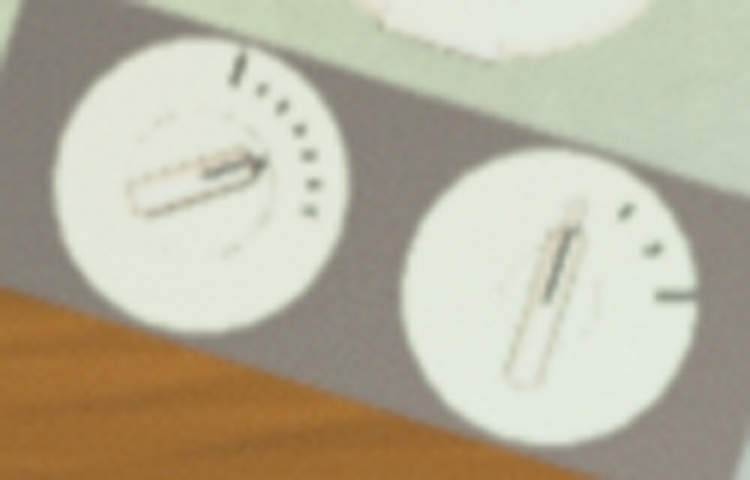

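The timer bar points about 54° clockwise of its zero mark, between the third and fourth short marks (crop pixel 262,160 from the axis at 200,185). The drain dial is at rest at yaw -19.4°, and its long mark is at crop pixel (677,296).

```bash
python3 -m inch '[[0,0,-7,10,-13,20,0.4],[0,0,-7,26,-35,20,0.4],[0,0,-7,26,-35,0,0.4],[0,0,-7,26,-35,0,0.4],[0,0,-7,26,-35,0,0.4],[0,0,-7,26,-35,0,0.4],[0,0,-7,26,-35,0,0.4],[0,0,-8,26,-35,0,0.4],[0,0,0,26,-35,0,0.4],[0,0,0,26,-35,0,0.4]]'; python3 -m inch '[[0,0,0,26,-35,0,0.4],[0,0,0,26,-35,0,0.4],[0,0,0,26,-35,0,0.4],[0,0,0,16,-19,0,0.4],[0,0,0,0,0,0,0.4],[0,0,0,0,0,0,0.4]]'
python3 - <<'E'
from h import *
s=state();print(s["eef_pos"],np.degrees(s["tcp_rot"]),s["opening"])
c=cam("wrist");print(c["position"]);cv2.imwrite("pics/w1.png",c["color"][:,:,::-1]);P=c["P"]
for nm,ctr in [("timer",(516,147)),("drain",(467,7))]:
    m=(np.hypot(P[...,0]-ctr[0],P[...,1]-ctr[1])<50)&(P[...,2]>188)&(P[...,2]<205)
    p=P[m][:,:2].astype(np.float32)
    if len(p)>20: print(nm,len(p),cv2.minAreaRect(p),np.median(P[m][:,2]))
E
```

```text
t: 2.05
eef_pos: [422.8, 269.6, 254.9]
tcp_rot: [-3.142, -0.001, 0.287]
ft_force: [1.2, 1.2, 0.9]
opening: 0.703
t: 2.65
eef_pos: [515.8, 147.0, 254.5]
tcp_rot: [-3.141, 0.0, 0.286]
ft_force: [0.2, -0.1, 0.4]
opening: 0.698
[515.82656073 146.99720624 254.50908971] [-1.79986960e+02  1.76358955e-02  1.63875275e+01] 0.698368472540378
[494.29781168 219.9565227  425.01325025]
timer 1647 ((517.9998168945312, 146.92324829101562), (13.5247163772583, 49.018836975097656), 16.177703857421875) 195.21647780703532
```

View pics/w1.png

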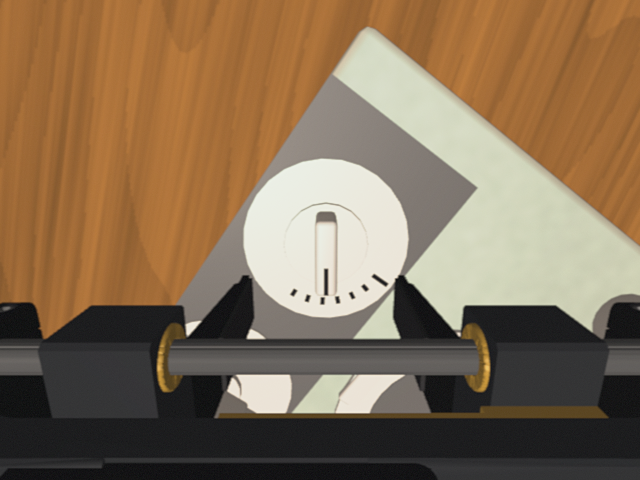

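The timer bar lies between the fingers and is aligned with them (bar at pixel 326,215-295). I'll lower onto it and grip.

```bash
python3 -m inch '[[0,0,0,1,0,-30,0.4],[0,0,0,0,0,-30,0.4],[0,0,0,0,0,-18,0.4],[0,0,0,0,0,-8,0.4],[0,0,0,0,0,0,-1],[0,0,0,0,0,0,-1],[0,0,0,0,0,0,-1],[0,0,0,0,0,0,-1],[0,0,0,0,0,0,-1]]'
```

```text
t: 3.6
eef_pos: [517.1, 147.2, 169.2]
tcp_rot: [3.141, -0.001, 0.287]
ft_force: [-0.1, -1.2, 0.3]
opening: 0.332
```

```bash
python3 -m inch '[[0,0,0,0,0,0,-1],[0,0,0,0,0,0,-1],[0,0,0,0,0,0,-1],[0,0,0,0,0,0,-1],[0,0,0,0,0,0,-1]]'
```

```text
t: 4.1
eef_pos: [517.5, 147.2, 168.8]
tcp_rot: [3.142, -0.001, 0.287]
ft_force: [4.2, 1.1, -0.4]
opening: 0.149
```

```bash
python3 -m inch '[[0,0,6,0,0,0,-1],[0,0,6,0,0,0,-1],[0,0,6,0,0,0,-1],[0,0,6,0,0,0,-1],[0,0,6,0,0,0,-1],[0,0,6,0,0,0,-1],[0,0,6,0,0,0,-1],[0,0,6,0,0,0,-1],[0,0,3,0,0,0,-1],[0,0,0,0,0,0,-1]]'; python3 -c "
from h import *;s=state();print(s['moment'],s['ft_force'])"; python3 -m inch '[[0,0,2,0,0,0,-1],[0,0,2,0,0,0,-1],[0,0,0,0,0,0,-1]]';python3 -c "
from h import *;s=state();print(s['moment'],s['ft_force'])"
```

```text
t: 5.1
eef_pos: [516.7, 146.6, 168.8]
tcp_rot: [-3.141, 0.001, 1.178]
ft_force: [-0.7, -5.0, 3.5]
opening: 0.148
[-0.96751008  0.10605898  0.04071684] [-0.71931941 -5.01845201  3.53995618]
t: 5.4
eef_pos: [516.7, 146.5, 168.8]
tcp_rot: [-3.141, 0.001, 1.246]
ft_force: [-0.2, -6.5, 3.8]
opening: 0.145
[-1.13589595  0.17127068 -0.37399302] [-0.20202948 -6.52474329  3.84660327]
```

The stop is felt: the moment about z went from +0.04 to -0.37 N m. I'll hold, release and rise, then look.

```bash
python3 -m inch '[[0,0,1,0,0,0,-1],[0,0,0,0,0,0,-1],[0,0,0,0,0,0,-1],[0,0,-1,0,0,0,0.4],[0,0,0,0,0,0,0.4],[0,0,0,0,0,0,0.4],[0,0,0,0,0,0,0.4],[0,0,0,0,0,25,0.4],[0,0,0,0,0,30,0.4],[0,0,0,0,0,30,0.4]]'; python3 -m inch '[[0,0,0,-12,-35,0,0.4],[0,0,0,-12,-35,0,0.4],[0,0,0,-12,-35,0,0.4],[0,0,0,-12,-35,0,0.4],[0,0,0,0,0,0,0.4],[0,0,0,0,0,0,0.4]]'
python3 - <<'E'
from h import *
for n in ("wrist","top"):
  c=cam(n);P=c["P"]
  if n=="wrist":cv2.imwrite("pics/w2.png",c["color"][:,:,::-1])
  else: cv2.imwrite("pics/t2.png",cv2.resize(c["color"][225:305,230:355,::-1],None,fx=6,fy=6,interpolation=cv2.INTER_CUBIC))
  for nm,ctr in [("timer",(517,147)),("drain",(467,7))]:
    m=(np.hypot(P[...,0]-ctr[0],P[...,1]-ctr[1])<50)&(P[...,2]>188)&(P[...,2]<205)
    p=P[m][:,:2].astype(np.float32)
    if len(p)>20: print(n,nm,len(p),cv2.minAreaRect(p),np.median(P[m][:,2]))
E
```

```text
t: 6.4
eef_pos: [516.8, 147.2, 254.5]
tcp_rot: [-3.141, 0.0, 1.247]
ft_force: [-0.4, 0.8, 0.6]
opening: 0.665
t: 7.0
eef_pos: [469.0, 6.7, 253.8]
tcp_rot: [3.141, -0.0, 1.245]
ft_force: [-0.2, 0.4, 0.8]
opening: 0.701
wrist timer 2022 ((517.3456420898438, 145.74061584472656), (15.040461540222168, 50.370330810546875), 71.72162628173828) 194.8071697330435
wrist drain 2392 ((468.87786865234375, 4.733791351318359), (13.799480438232422, 78.21595764160156), 70.82402038574219) 195.1143177962357
top timer 117 ((515.91455078125, 147.19744873046875), (14.475666046142578, 49.05619812011719), 69.89627075195312) 194.8114154797936
```

View pics/w2.png

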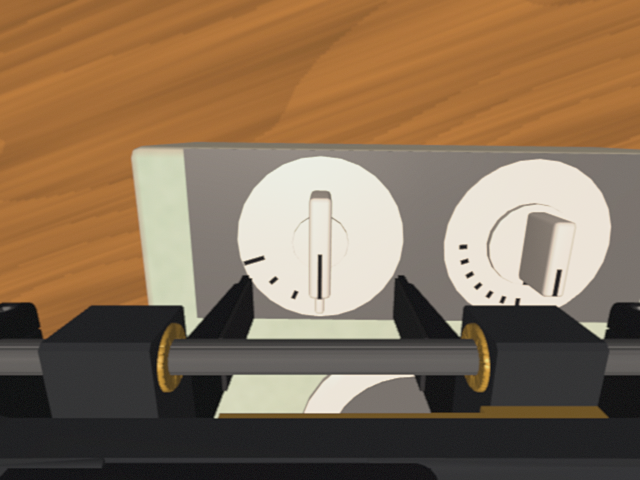

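The timer now points at its zero mark. The drain wing (pixel 320,190-310) is aligned with the jaws and still at rest. I'll lower and grip it.

```bash
python3 -m inch '[[0,0,-0.5,-1.5,-1,-30,0.4],[0,0,0,0,0,-30,0.4],[0,0,0,0,0,-18,0.4],[0,0,0,0,0,-8,0.4],[0,0,0,0,0,0,-1],[0,0,0,0,0,0,-1],[0,0,0,0,0,0,-1],[0,0,0,0,0,0,-1],[0,0,0,0,0,0,-1],[0,0,0,0,0,0,-1]]'; python3 -m inch '[[0,0,0,0,0,0,-1],[0,0,0,0,0,0,-1],[0,0,0,0,0,0,-1],[0,0,0,0,0,0,-1]]'
```

```text
t: 8.1
eef_pos: [467.6, 6.1, 168.0]
tcp_rot: [3.141, -0.0, 1.238]
ft_force: [1.4, 1.0, -0.3]
opening: 0.256
t: 8.5
eef_pos: [467.2, 5.1, 167.8]
tcp_rot: [-3.142, 0.002, 1.239]
ft_force: [-3.8, -10.3, 3.8]
opening: 0.145
```

```bash
python3 -m inch '[[0,0,-6,0,0,0,-1],[0,0,-6,0,0,0,-1],[0,0,-6,0,0,0,-1],[0,0,-6,0,0,0,-1],[0,0,-6,0,0,0,-1],[0,0,-6,0,0,0,-1],[0,0,-6,0,0,0,-1],[0,0,-6,0,0,0,-1],[0,0,-6,0,0,0,-1],[0,0,-6,0,0,0,-1]]'; python3 -m inch '[[0,0,-5,0,0,0,-1],[0,0,-4,0,0,0,-1],[0,0,-2,0,0,0,-1],[0,0,0,0,0,0,-1],[0,0,0,0,0,0,-1]]'
python3 - <<'E'
from h import *
s=state();print(s["moment"],s["ft_force"],s["opening"])
for n in ("wrist","top","side"):
  c=cam(n);P=c["P"]
  if n=="wrist":cv2.imwrite("pics/w3.png",c["color"][:,:,::-1])
  for nm,ctr in [("timer",(517,147)),("drain",(467,6))]:
    m=(np.hypot(P[...,0]-ctr[0],P[...,1]-ctr[1])<50)&(P[...,2]>189)&(P[...,2]<199)
    p=P[m][:,:2].astype(np.float32)
    if len(p)>20: print(n,nm,len(p),cv2.minAreaRect(p),np.median(P[m][:,2]))
E
```

```text
t: 9.5
eef_pos: [467.9, 5.7, 167.9]
tcp_rot: [3.141, -0.001, 0.187]
ft_force: [1.1, -3.7, 0.0]
opening: 0.151
t: 10.0
eef_pos: [468.1, 5.7, 167.9]
tcp_rot: [3.141, -0.002, 0.001]
ft_force: [2.8, -4.8, 0.4]
opening: 0.142
[-0.96515455 -0.53569416  0.13074508] [ 2.75529478 -4.84124953  0.41532381] 0.14157878197869755
wrist drain 4414 ((470.8428039550781, 4.889850616455078), (29.88196563720703, 77.21817779541016), 13.334600448608398) 195.15613148558367
top timer 112 ((515.81005859375, 147.05348205566406), (14.153483390808105, 49.230690002441406), 70.2886734008789) 193.2833868033092
side timer 34 ((522.148193359375, 138.3350830078125), (12.369998931884766, 33.35014343261719), 78.79376983642578) 194.01049204906508
side drain 124 ((468.9688720703125, 0.3682670593261719), (78.82422637939453, 29.043325424194336), 76.88843536376953) 195.1433836162359
```

View pics/w3.png

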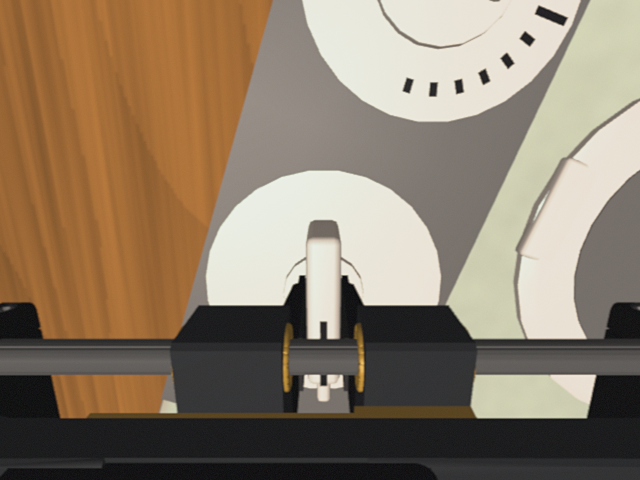

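The wing (pixel 323,222-400) is lined up with the jaws. The tool has turned it to about 1.24 rad, and the moment of 0.13 N m fits the spring at the third click. I'll add one degree, hold and hand in.

```bash
python3 -m inch '[[0,0,-1,0,0,0,-1],[0,0,0,0,0,0,-1],[0,0,0,0,0,0,-1],[0,0,0,0,0,0,-1],[0,0,0,0,0,0,-1]]' && python3 -c "
from h import *
s=state();print(s['moment'],s['opening'],s['tcp_rot'])
ticket.job_done()"
```

```text
t: 10.65
eef_pos: [468.1, 5.7, 167.8]
tcp_rot: [3.141, -0.002, -0.017]
ft_force: [2.4, -4.3, -0.6]
opening: 0.146
[-1.03894276 -0.50778683  0.16645983] 0.14641194103453053 [ 3.14076358e+00 -1.54274482e-03 -1.65966919e-02]
the job is handed in; nothing more can be done
```

The timer knob is back at its zero stop, and the fingers are holding the drain dial at about 1.25 rad, against the third click at 1.26 rad. I handed the job in at about 10.7 s; no verdict is reported.

- **Timer:** I turned it back until the stop pushed back at 0.37 N m. After release, the wrist camera put the bar at -18.3° and the top camera at -20.1°. The zero direction measures between about -19° and -20°, so both readings agree within about 2°. The top camera still showed it there after the dial was turned. The side camera's reading was well off (-11°), but it saw only part of the bar, so I didn't use it.
- **Drain dial:** The 1.25 rad comes from how far the tool turned, since the wing lay straight between the jaws in the last wrist picture. I couldn't measure the wing angle from depth data while gripping, because the fingers got in the way. The moment on the tool is 0.17 N m, which fits the spring at the third click, and the opening of about 14 mm matches the wing.
- **Other objects:** The tool's path kept clear of the cup, bottle, jar and tray. I didn't measure them again at the end.

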